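# Take the air temperature in the chill box through its probe port

## Robot

A 6-joint arm with a two-finger parallel gripper is mounted at the origin on the work surface. World frame = base frame: x ahead of the robot, y to its left, z up, the work surface at z = 0. Lengths are in m, angles in rad, forces in N, time in s.
With the tool pointing down it reaches from about 0.4 to 0.825 m from the base axis. Payload 7 kg.
Tool frame: the origin (TCP) lies between the finger pads; the fingertips stand 8 mm ahead of it and the grasp point (between the pads) lies 11 mm behind it; z points along the fingers, y is the direction in which the jaws open and shut (so a half turn about z gives the same grasp; the last joint's range is limited). The gripper opens to 85 mm and grips with 20 to 120 N. Pads are 22 mm wide; open, the fingers measure 114 mm over their backs; the gripper's body (76 mm by 85 mm) begins 54 mm behind the grasp point. The pads swing forward as they close: fully open they stand 13 mm farther back than shut.
Start: joints at [0.288, 0.359, 0.012, 0, -1.224, -0.288], TCP at [0.675, -0, 0.239] pointing down, gripper open.
Joint ranges: [-3.07, 3.07], [-1.43, 2.12], [-1.02, 1.25], [-3.03, 1.67], [-3.05, -0], [-3.03, 3.03]. Speed limits (rad/s): [2.39, 2.39, 3.01, 3.14, 3.14, 3.14].

## Interface

Orientations are given as a unit quaternion [w, x, y, z].
In Python, from station import telemetry, imaging, job gives the robot as it stands. The module is installed in compiled form; this text tells all that it offers.
- The arm moves only by the shell command python3 -m crank 'ROWS' [FORCE]. ROWS is JSON, a list that holds one entry, the list of rows, each a list of 5 numbers: the shift along the tool's x, y, z in m, then the turn about the tool's z in degrees, then the gripper's target within -1 to 1 (fully open at 1, half-way at 0, shut at -1). In form: [[[dx, dy, dz, yaw, claw], ...]]. A call has 1 to 5 rows; each row shifts and turns the commanded pose from where the row before left it, along the tool's axes as they then stand; what a row does not reach is not made up. A row lasts 1/10 s, in which the tool goes at most 50 mm and 8.59 degrees, less where a joint would pass 70% of its speed; a pose out of reach is approached as far as the arm can. A call with a gripper value outside its range is refused whole. The fingers move at their own pace and stop on an object; FORCE is the grip in N (left out, the last holds). Time passes only in rows, so rows that do not move let the fingers close. It gives the time, the measured TCP pose, the force and the opening at its end, in the units of the state.
- telemetry.state(): the state, without advancing time (a new reading comes with each control period).
- imaging.get_image(name): name is "scene" or "side" or "wrist"; returns a dict with "frame" (420x560x3 uint8, blue, green, red), "z_map" (420x560 float32, m along the optical axis (not along the pixel's ray), 0 where there is no reading), "K" (3x3 intrinsics, pixels), "world_to_cam" (4x4, takes a point from world to camera coordinates). Camera axes: x right, y up, looking along -z (the intrinsics and any distortion apply to the point x, -y, -z); pixel columns grow to the right and rows downward; lengths in m; the calibration is good to about 2 mm. A picture is of the moment at which its call begins.
- job.close_job(): hands the job in, once; it reports no verdict.
The state is a dict: "time": time; "qpos": joint angles; "joint_vel": joint speeds; "tau": joint torques, N m; "ee_pos": TCP position; "orientation": TCP orientation; "wrist_force": force on the tool from outside, world axes, zero at the start; "wrist_torque": the same for the moment, N m; "width": finger opening in m.
Only numpy, scipy, OpenCV 4.12 (cv2) and the standard library are available. Lean on these libraries where they do the work, as an engineer would, in place of code of your own. Each camera call takes 0.05 s, during which the arm holds its last target.

## Task

Check the air temperature in the steel chill box: first fold the white cover over its probe port up about its hinge until it stands upright, then take the probe thermometer out of its stand and lower its stem straight down through the port, never letting the probe touch the box, the port or the cover (metal contact spoils the reading). Finish while still holding the probe still in the gripper, upright and centred in the port, with its tip about 70 mm below the port's mouth; the cover stays upright and the other things on the table are left alone.

Things in the scene. Friction and masses are not known exactly. Their poses are not given: they have to be found in the camera images.
- chill_box: Fixed closed steel box, 220 (x) x 200 (y) x 120 mm high, bail handles on its two x ends reach 22 mm further out. Origin: centre of its underside, z up. In the middle of its top is the probe port: a black collar 38 mm across standing 6 mm above the top, with an upright round bore 22 mm wide and 36 mm long; below the bore the inside is empty down to 12 mm above the table. It is turned by up to 0.3 rad and may stand left or right.
- port_mouth (a point): Centre of the port's bore at the collar's upper rim, 126 mm above the table, on the box's z axis; axes as the box's.
- cover (a joint): Angle (rad) of the white cover panel about its hinge: 0 lies flat above the port, pi/2 stands upright, at most 2.4. Panel 100 mm along the hinge, 85 mm from hinge axis to free edge, 5 mm thick. The hinge is stiff: the panel stays where it is left and takes about 2 to 3 N at the free edge to move. It starts part open (0.55 to 0.95), still overhanging the port.
- cover_hinge (a point): Middle of the cover's hinge axis, 132 mm above the table, 50 mm from the bore's axis towards the box's -y. The axis runs along the box's x; the cover's free edge lies to the box's +y when flat, and swings up and over to -y as the angle grows. Two hinge cheeks, 16 mm wide, stand 20 mm above the top 64 mm either side of this point. The point turns with the panel: its y axis points from hinge to free edge.
- cover_edge (a point): Middle of the cover's free edge, 85 mm from the hinge axis; turns with the panel. Fingers can push the cover up from under this edge, best along its arc (pushing level can bind), tips kept some 25 mm below the edge. Upright, the edge is 217 mm above the table, 50 mm to the box's -y side of the bore: bring the probe in past an end of the cover or from the +y side.
- stand: Fixed stand: dark square foot 80 x 80 x 8 mm, with a steel tube on it, 32 mm outside, 14 mm bore, rim 112 mm above the table. Origin: centre of the underside, z up. May stand left or right of the robot, opposite the box.
- probe: Loose probe thermometer, upright in the stand, about 0.12 kg: straight steel stem 8 mm in diameter and 100 mm long, with a grey rectangular head on top, 24 (x) x 44 (y) x 60 mm high, whose flat underside rests on the tube's rim. Origin: the stem's tip (12 mm above the table at the start), z up along the stem, which is central in the head; head from 100 to 160 mm above the tip. Grip the head across its 24 mm. Lift straight up by over 100 mm to clear the tube.
- probe_tip (a point): The lower tip of the probe's stem.
- probe_neck (a point): On the stem's axis at the underside of the head, 100 mm above the tip.
- jar: Bystander: jar with steel cap, 66 mm across, 90 mm high, beyond the work; origin centre of underside.
- carton: Bystander: small cardboard box 80 x 130 x 60 mm, beyond the work; origin centre of underside.
- tray: Bystander: white open tray 80 x 130 x 30 mm, beyond the work; origin centre of underside.
- spatula: Bystander: spatula lying flat at the right of the work; origin on its underside.
There are look-alikes about, which are no part of the job. There is more than one size of the probe; the one meant has the size given above.

How it is judged:
By the outcome, as a careful person would: the job done as asked, in the order asked, and still so for the second after the job is handed in, while the arm keeps its last pose, push and grip.
It also fails if it takes over 72 s, if anything falls off the work surface, if the arm or the gripper's body presses on something with over 40 N, if the wrist force passes 120 N, or if a joint passes its speed limit or range.

## Working session

There is one attempt and no reset: what is moved stays moved. The work goes in short steps, Python scripts to look and compute and a shell command to move; the robot and the scene stay as the last step left them, time stands still between calls to the robot, and variables do not carry over. Pictures are saved under pics/ and viewed, and the job is handed in when it is done.

```bash
mkdir -p pics
cat > h.py <<'E'
import numpy as np, cv2
from station import telemetry, imaging, job
def grab(n,tag):
    d=imaging.get_image(n); cv2.imwrite(f'pics/{tag}.png',d['frame']); np.savez(f'pics/{tag}.npz',**d); return d
def load(tag): return dict(np.load(f'pics/{tag}.npz'))
def world(d,u,v,z=None):
    K=d['K'];T=np.linalg.inv(d['world_to_cam'])
    x=(u-K[0,2])/K[0,0]; y=(v-K[1,2])/K[1,1]
    r=T[:3,:3]@np.array([x,-y,-1.]); o=T[:3,3]
    if z is None: t=float(d['z_map'][int(round(v)),int(round(u))])
    else: t=(z-o[2])/r[2]
    return o+r*t
def proj(d,p):
    c=d['world_to_cam']@np.append(p,1); q=d['K']@np.array([c[0],-c[1],-c[2]]); return q[:2]/q[2]
def cloud(d):
    K=d['K'];T=np.linalg.inv(d['world_to_cam']);z=d['z_map']
    v,u=np.mgrid[:z.shape[0],:z.shape[1]]
    P=np.stack([(u-K[0,2])/K[0,0]*z,-(v-K[1,2])/K[1,1]*z,-z],-1)
    W=P@T[:3,:3].T+T[:3,3]; W[z==0]=np.nan; return W
E
python3 - <<'E'
from h import *
for n in ['scene','side','wrist']:
    d=grab(n,n+'0'); print(n,d['K'].round(1).tolist(),np.linalg.inv(d['world_to_cam'])[:3].round(3).tolist(), (d['z_map']==0).mean())
print(telemetry.state())
E
```

```text
scene [[451.2, 0.0, 277.1], [0.0, 451.2, 205.9], [0.0, 0.0, 1.0]] [[0.778, -0.483, 0.402, 1.095], [0.629, 0.601, -0.494, -0.756], [-0.003, 0.637, 0.771, 1.067]] 0.004060374149659864
side [[424.0, 0.0, 280.2], [0.0, 424.0, 211.9], [0.0, 0.0, 1.0]] [[0.8, 0.317, -0.51, 0.118], [-0.6, 0.391, -0.698, -0.787], [-0.022, 0.864, 0.502, 0.577]] 0.0038860544217687075
wrist [[366.3, 0.0, 276.8], [0.0, 366.3, 205.6], [0.0, 0.0, 1.0]] [[-1.0, -0.001, 0.002, 0.675], [0.0, -0.961, -0.277, -0.069], [0.002, -0.277, 0.961, 0.374]] 0.00407312925170068
{'time': 0.15, 'qpos': array([ 2.88137437e-01,  3.59202932e-01,  1.12786600e-02, -2.80551677e-04,
       -1.22409339e+00, -2.88094096e-01]), 'joint_vel': array([ 0.00017105, -0.00095337,  0.00365307,  0.00104922, -0.00096006,
        0.00041788]), 'tau': array([-2.36291526e-03, -5.83877099e+01,  2.93650192e+01,  6.94064632e+00,
       -4.26741812e-03,  1.52487612e-06]), 'ee_pos': array([6.74646913e-01, 9.12050569e-06, 2.38590854e-01]), 'orientation': array([-4.73783886e-04, -7.07088205e-01,  7.07125081e-01,  4.07237001e-04]), 'wrist_force': array([ 0.10677286,  0.13679719, -0.44039091]), 'wrist_torque': array([ 0.02857244,  0.02528747, -0.03005233]), 'width': 0.08547452101970435}
```

View pics/scene0.png

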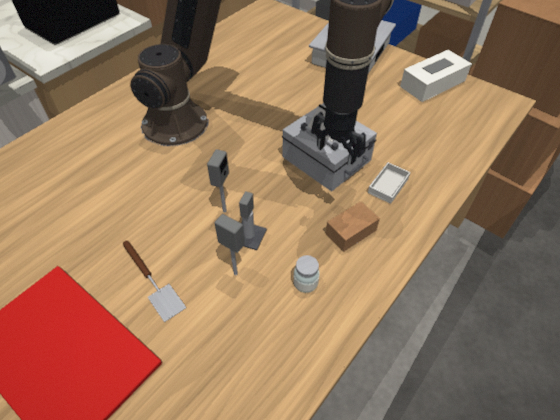

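View pics/side0.png

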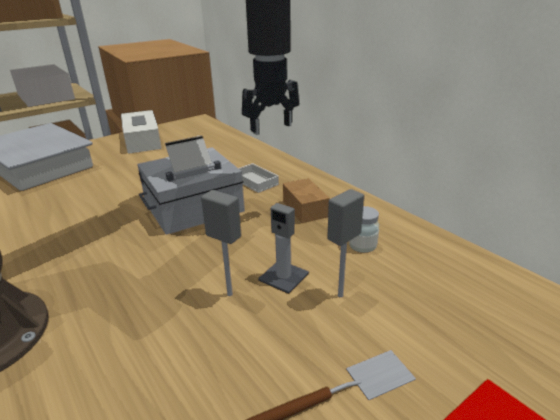

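View pics/wrist0.png

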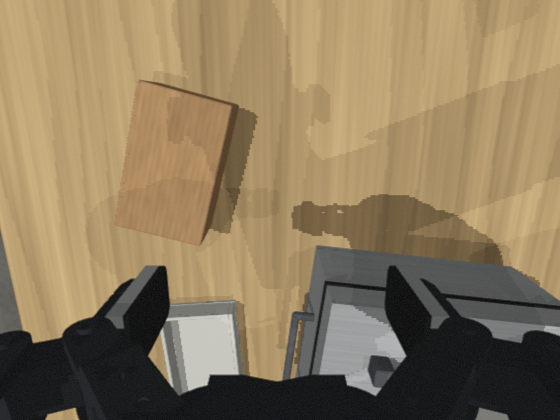

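The box is at robot-left: scene (328,145), side (190,185). Its cover is part open at side (188,157). The stand with the target probe is at side (284,250) and scene (250,225). Two larger look-alikes flank it at side (222,215) and (345,220). Next I'll measure these from depth.

Run:
```python
from h import *
for n in ['scene0','side0']:
    d=load(n); W=cloud(d); z=W[...,2]; np.set_printoptions(precision=4,suppress=True)
    print(n)
    # box top
    m=(abs(z-0.12)<.006)&(W[...,0]>.35)&(W[...,0]<.9)&(W[...,1]>0)&(W[...,1]<.5)
    k,l,s,c=cv2.connectedComponentsWithStats(m.astype(np.uint8))
    i=1+s[1:,4].argmax(); p=W[m][:,:2]; 
    print('boxtop',m.sum(),cv2.minAreaRect(p.astype(np.float32)))
    # all things
    m=(z>.015)&(W[...,0]>.3)&(W[...,0]<.9)&(W[...,1]>-.55)&(W[...,1]<.5)
    k,l,s,c=cv2.connectedComponentsWithStats(m.astype(np.uint8))
    for i in range(1,k):
        if s[i,4]>60:
            q=W[l==i]; print(s[i],c[i].round(),'min',q.min(0),'max',q.max(0))
    for (lo,hi) in [(.116,.170),(.175,.3)]:
      m=(z>lo)&(z<hi)&(W[...,0]>.3)&(W[...,0]<.9)&(W[...,1]>-.4)&(W[...,1]<.0)
      k,l,s,c=cv2.connectedComponentsWithStats(m.astype(np.uint8))
      for i in range(1,k):
        if s[i,4]>40:
            q=W[l==i]; print('head',lo,c[i].round(),s[i,4],cv2.minAreaRect(q[:,:2].astype(np.float32)),q[:,2].min(),q[:,2].max())
```

```text
scene0
boxtop 1302 ((0.5350944995880127, 0.19358772039413452), (0.2053876370191574, 0.22385382652282715), 83.14905548095703)
[  282     0   112   189 10279] [340.  96.] min [ 0.4122 -0.0535  0.015 ] max [0.7501 0.2942 0.6689]
[207 149  23  60 717] [219. 171.] min [ 0.4025 -0.2208  0.0152] max [ 0.4533 -0.1515  0.2325]
[369 162  42  38 345] [389. 181.] min [0.716  0.1464 0.0151] max [0.8036 0.2862 0.0367]
[ 215  191   40   82 1445] [237. 227.] min [ 0.5287 -0.3485  0.015 ] max [ 0.633  -0.1872  0.2317]
[ 326  201   54   48 1475] [352. 224.] min [ 0.7125 -0.0879  0.0151] max [0.8236 0.0581 0.0667]
[125 241  26  35 231] [137. 258.] min [ 0.3001 -0.4914  0.015 ] max [ 0.4277 -0.449   0.0248]
[294 255  26  36 764] [307. 273.] min [ 0.7359 -0.2655  0.015 ] max [ 0.7988 -0.2026  0.0959]
head 0.116 [220. 180.] 121 ((0.43990814685821533, -0.18856263160705566), (0.067915178835392, 0.030052712187170982), 82.0503158569336) 0.11665879938248602 0.16944891520183347
head 0.116 [247. 208.] 188 ((0.5551854968070984, -0.21272605657577515), (0.04801388084888458, 0.021923912689089775), 80.42953491210938)
[... 1950 characters left out ...]
ad 0.175 [291. 112.] 171 ((0.7282779812812805, -0.007968148216605186), (0.014982044696807861, 0.03943141549825668), 89.3165512084961) 0.24528656523151465 0.29994117959026456
head 0.175 [255. 120.] 203 ((0.6200645565986633, -0.008012639358639717), (0.015629302710294724, 0.04085250571370125), 89.46308135986328) 0.2444886533842382 0.299782936317321
head 0.175 [346. 209.] 1185 ((0.5958651900291443, -0.33064234256744385), (0.06446141004562378, 0.03503795713186264), 4.737448692321777) 0.17507670832890287 0.22894773230532173
head 0.175 [221. 209.] 1209 ((0.4217413067817688, -0.18870845437049866), (0.035121046006679535, 0.06416817009449005), 20.758560180664062) 0.17501680782690177 0.2287892052569419
```

Run:
```python
from h import *
d=load('side0');f=d['frame']
a=cv2.resize(f[125:235,130:255],None,fx=6,fy=5,interpolation=cv2.INTER_CUBIC);cv2.imwrite('pics/c1.png',a)
a=cv2.resize(f[180:310,190:380],None,fx=4,fy=4,interpolation=cv2.INTER_CUBIC);cv2.imwrite('pics/c2.png',a)
d=load('scene0');f=d['frame']
a=cv2.resize(f[90:200,260:400],None,fx=5,fy=5,interpolation=cv2.INTER_CUBIC);cv2.imwrite('pics/c3.png',a)
```

```text
(no output)
```

View pics/c1.png

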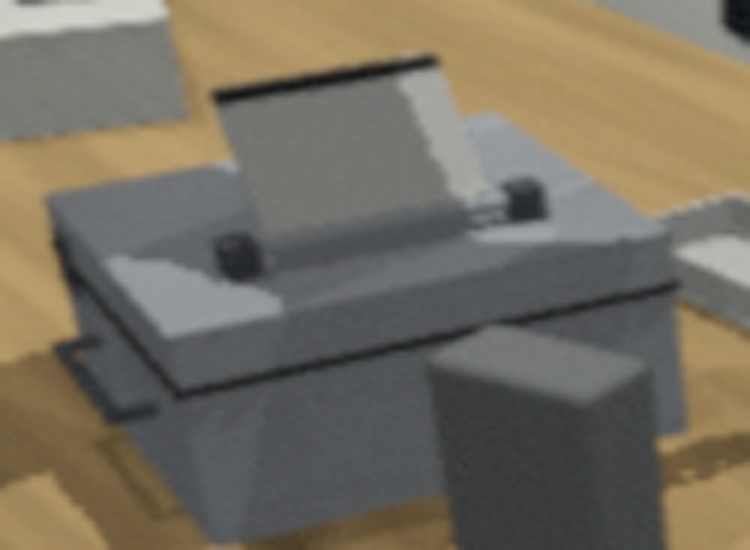

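View pics/c2.png

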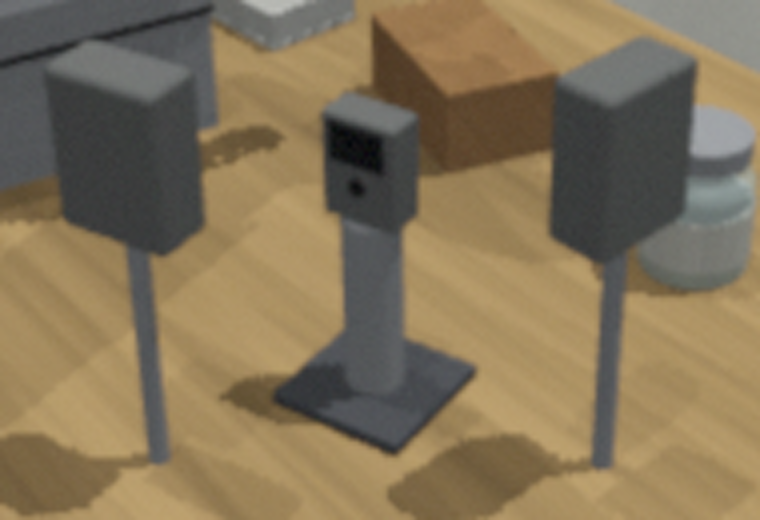

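View pics/c3.png

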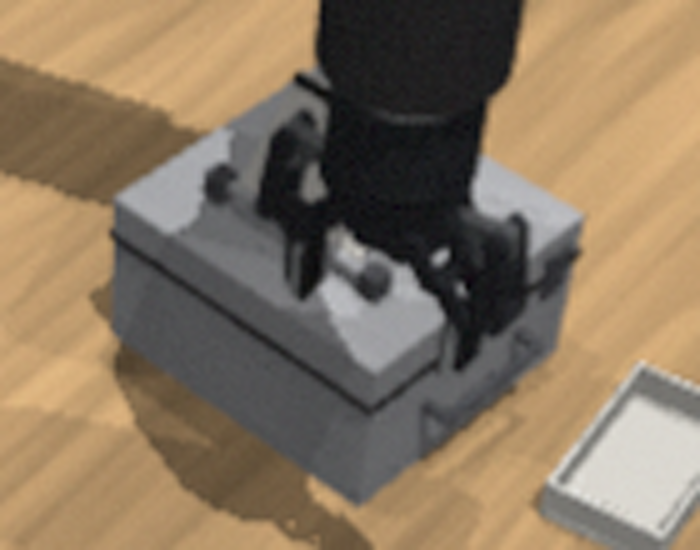

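Run:
```python
from h import *
np.set_printoptions(precision=4,suppress=True)
yaw=-6.9*np.pi/180; c=np.array([.5345,.193]); R=np.array([[np.cos(yaw),-np.sin(yaw)],[np.sin(yaw),np.cos(yaw)]])
for n in ['scene0','side0']:
    d=load(n); W=cloud(d); z=W[...,2]
    B=(W[...,:2]-c)@R  # box coords
    m=(abs(B[...,0])<.045)&(abs(B[...,1])<.06)&(z>.14)&(z<.225)
    q=np.c_[B[m],z[m]]; print(n,len(q))
    if len(q)>30:
        # keep panel; fit in y-z
        A=q[:,1]+.05; h=q[:,2]-.132; print('angle med',np.median(np.arctan2(h,A)[np.hypot(A,h)>.04]),'rmax',np.percentile(np.hypot(A,h),[50,90,98,100]), 'x',q[:,0].min(),q[:,0].max())
        vx,vy,x0,y0=cv2.fitLine(np.c_[A,h].astype(np.float32),cv2.DIST_HUBER,0,.01,.01).ravel(); print('line',np.arctan2(vy,vx),'offset',x0*vy-y0*vx)
    m=(abs(B[...,0])<.03)&(abs(B[...,1])<.03)&(z>.123)&(z<.130); print('collar',m.sum(),W[m].mean(0) if m.any() else '')
    # cheeks
    for s in (-1,1):
        m=(abs(B[...,0]-s*.064)<.012)&(abs(B[...,1]+.05)<.02)&(z>.130)&(z<.145)
        q=np.c_[B[m],z[m]]; print('cheek',s,m.sum(), q.mean(0) if len(q) else '', q.min(0) if len(q) else '',q.max(0) if len(q) else '')
    m=(abs(z-.172)<.004)&(np.hypot(W[...,0]-.546,W[...,1]+.214)<.05)
    q=W[m]; print('probe top',len(q),cv2.minAreaRect(q[:,:2].astype(np.float32)),q[:,2].mean())
    m=(abs(z-.008)<.004)&(np.hypot(W[...,0]-.546,W[...,1]+.214)<.075)
    print('foot',m.sum(),cv2.minAreaRect(W[m][:,:2].astype(np.float32)))
    m=(z>.02)&(z<.1)&(np.hypot(W[...,0]-.546,W[...,1]+.214)<.04)
    q=W[m][:,:2].astype(float)
    from scipy.optimize import least_squares
    r=least_squares(lambda p:np.hypot(q[:,0]-p[0],q[:,1]-p[1])-.016,[.55,-.21],loss='soft_l1',f_scale=.002); print('tube',r.x,len(q))
```

```text
scene0 128
angle med 0.9204211982592171 rmax [0.0489 0.0812 0.0857 0.0866] x -0.04494011373596451 0.04201878871318404
line 0.8978597 offset -0.001693299
collar 0 
cheek -1 32 [-0.0614 -0.0509  0.1376] [-0.0709 -0.0599  0.1301] [-0.0527 -0.0398  0.144 ]
cheek 1 37 [ 0.0655 -0.0496  0.137 ] [ 0.052  -0.059   0.1305] [ 0.0745 -0.0387  0.143 ]
probe top 119 ((0.5467392206192017, -0.21000730991363525), (0.024605615064501762, 0.0457516573369503), 18.419898986816406) 0.17198135643022283
foot 311 ((0.5640389323234558, -0.21083004772663116), (0.10623864829540253, 0.13789325952529907), 21.22594451904297)
tube [ 0.545  -0.2093] 190
side0 1006
angle med 0.9344412989068136 rmax [0.0468 0.0773 0.0839 0.0867] x -0.04497879253124669 0.04499243493472722
line 0.9000945 offset -0.0022183713
collar 0 
cheek -1 51 [-0.064  -0.0541  0.1365] [-0.0731 -0.0609  0.1305] [-0.0521 -0.042   0.1418]
cheek 1 39 [ 0.0614 -0.0535  0.1371] [ 0.0523 -0.0595  0.1309] [ 0.0709 -0.0421  0.141 ]
probe top 165 ((0.5419247150421143, -0.21231836080551147), (0.02458212338387966, 0.04459519311785698), 21.449623107910156) 0.17139244119822672
foot 703 ((0.5421344041824341, -0.2119855433702469), (0.08322890847921371, 0.08014266192913055), 18.349733352661133)
tube [ 0.5436 -0.2106] 476
```

```bash
python3 -m crank '[[[-0.022,0.0137,0,1.4,-1],[-0.022,0.0137,0,1.4,-1],[-0.022,0.0137,0,1.4,-1],[-0.022,0.0137,0,1.4,-1],[-0.022,0.0137,0,1.3,-1]]]' 40
```

```text
time: 0.65
ee_pos: [0.6112, 0.1139, 0.2391]
orientation: [-0.0, -0.663, 0.749, 0.0]
wrist_force: [-0.5, 0.4, 0.5]
width: 0.0119
```

```bash
python3 -m crank '[[[-0.022,0.019,0,0,-1],[-0.022,0.019,0,0,-1],[-0.022,0.019,0,0,-1],[-0.02,0.015,0,0,-1],[0,0,0,0,-1]]]'
python3 - <<'E'
from h import *
s=telemetry.state(); print(s['ee_pos'],s['orientation'],s['width'])
E
```

```text
time: 1.15
ee_pos: [0.5495, 0.2092, 0.2393]
orientation: [0.0, -0.664, 0.748, 0.0]
wrist_force: [1.0, -0.6, -0.4]
width: -0.0001
[0.54950518 0.2092177  0.23929016] [ 5.18866429e-05 -6.64198013e-01  7.47556655e-01  2.10228502e-04] -0.00014285021101128953
```

```bash
python3 -m crank '[[[-0.012,0.013,0,0,-1],[0,0,0,0,-1]]]'
python3 - <<'E'
from h import *
s=telemetry.state(); p=s['ee_pos']; print(p); 
for n in ['side','scene','wrist']: grab(n,n+'1')
E
```

```text
time: 1.35
ee_pos: [0.5386, 0.2213, 0.2392]
orientation: [-0.0, -0.664, 0.748, 0.0]
wrist_force: [0.1, -0.5, 0.1]
width: 0.0001
[0.5386498  0.22132548 0.23919437]
```

View pics/side1.png

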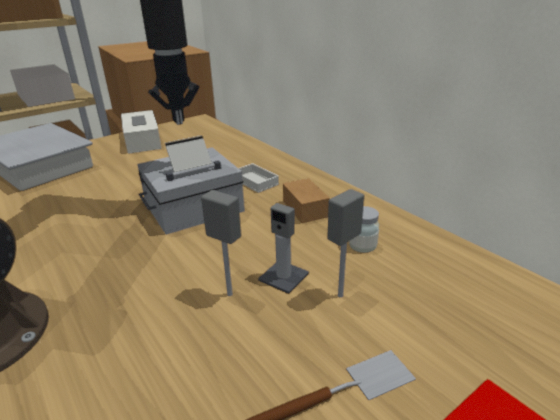

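View pics/wrist1.png

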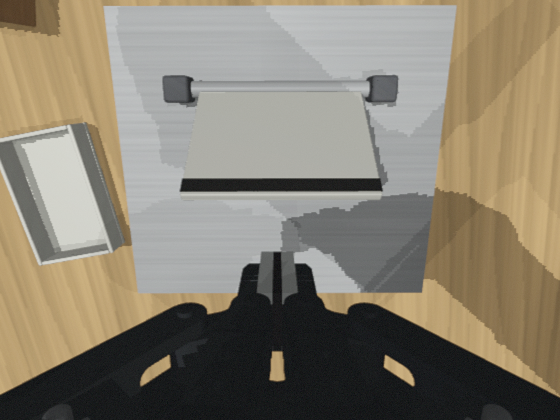

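The wrist view shows the cover with its black edge strip at rows 180–190 and cols 181–382. The closed fingertips, at (278,258), are well aligned and clear of it on the +y side. I'll measure the box and edge again from this view.

Run:
```python
from h import *
np.set_printoptions(precision=4,suppress=True)
d=load('wrist1'); W=cloud(d); z=W[...,2]
p=np.array([.5386,.2213]);
m=(abs(z-.12)<.004)&(np.hypot(W[...,0]-.534,W[...,1]-.19)<.2); m[280:]=0
r=cv2.minAreaRect(W[m][:,:2].astype(np.float32)); print(r)
yaw=-6.9*np.pi/180; c=np.array([.5345,.193]); R=np.array([[np.cos(yaw),-np.sin(yaw)],[np.sin(yaw),np.cos(yaw)]])
B=(W[...,:2]-c)@R
for v in (88,110,140,170,182,188,193,195): print(v,B[v,280],z[v,280],'ang',np.arctan2(z[v,280]-.132,B[v,280,1]+.05))
for u in(120,200,300,400): 
  col=np.where(m[:,u])[0]; print(u,col.min(),B[col.min(),u])
for v in(20,120): 
  col=np.where(m[v])[0]; print(v,col.min(),col.max(),B[v,col.min()],B[v,col.max()])
# cheek
for u,v in((178,88),(382,88)): print(B[v,u],z[v,u])
```

```text
((0.5343524217605591, 0.18942677974700928), (0.18969862163066864, 0.22118036448955536), 83.25045776367188)
88 [-0.0001 -0.0484] 0.1379835801699745 ang 1.3094609151166396
110 [-0.     -0.0356] 0.1515728707617673 ang 0.9378271385696318
140 [ 0.0001 -0.0203] 0.17197865471712498 ang 0.9312049514519385
170 [ 0.0002 -0.0067] 0.1886416473397318 ang 0.918437462007066
182 [ 0.0003 -0.0017] 0.19444688721233208 ang 0.9124864522170242
188 [0.0003 0.0004] 0.19868104406302087 ang 0.9236789111258112
193 [0.0003 0.0025] 0.2005526071245659 ang 0.9176212636209103
195 [0.0003 0.0036] 0.2001049763974543 ang 0.9041658752019508
120 6 [ 0.0992 -0.0973]
200 6 [ 0.0497 -0.0975]
300 6 [-0.0126 -0.0977]
400 5 [-0.0752 -0.0985]
20 105 454 [ 0.1102 -0.0897] [-0.1099 -0.0899]
120 117 442 [ 0.11   -0.0282] [-0.1097 -0.0284]
[ 0.0621 -0.0483] 0.14012673909990941
[-0.0617 -0.0483] 0.14233553805886937
```

```bash
python3 -m crank '[[[0,0,0.02,0,-1],[0,0,0.02,0,-1],[0,0,0.017,0,-1],[0,0,0,0,-1]]]'; python3 -m crank '[[[0.006,0,0,0,-1],[0.004,0,0,0,-1],[0,0,0,0,-1]]]'
```

```text
time: 1.9
ee_pos: [0.5385, 0.2191, 0.1798]
orientation: [-0.002, -0.663, 0.749, 0.0]
wrist_force: [-0.3, -0.4, 0.1]
width: 0.0001
time: 2.2
ee_pos: [0.5386, 0.2102, 0.1834]
orientation: [0.001, -0.663, 0.749, -0.0]
wrist_force: [0.3, 0.2, -0.1]
width: -0.0003
```

```bash
python3 -m crank '[[[0.003,0,-0.002,0,-1],[0.0035,0,-0.0025,0,-1],[0.0035,0,-0.002,0,-1],[0.0035,0,-0.002,0,-1],[0,0,0,0,-1]]]'; python3 -m crank '[[[0.004,0,-0.0018,0,-1],[0.004,0,-0.0016,0,-1],[0.004,0,-0.0014,0,-1],[0.004,0,-0.0013,0,-1],[0,0,0,0,-1]]]'
```

```text
time: 2.7
ee_pos: [0.5369, 0.1974, 0.1918]
orientation: [0.001, -0.663, 0.748, -0.0]
wrist_force: [-0.1, 2.6, 2.0]
width: -0.0004
time: 3.2
ee_pos: [0.5344, 0.1806, 0.1969]
orientation: [-0.0, -0.663, 0.749, -0.0]
wrist_force: [1.2, 2.7, 1.4]
width: -0.0001
```

Run:
```python
from h import *
s=telemetry.state(); print(s['ee_pos'],s['wrist_force'])
for n in ['side','wrist']: grab(n,n+'2')
```

```text
[0.53442405 0.18064581 0.19694967] [1.2057084  2.70344679 1.3704924 ]
```

View pics/wrist2.png

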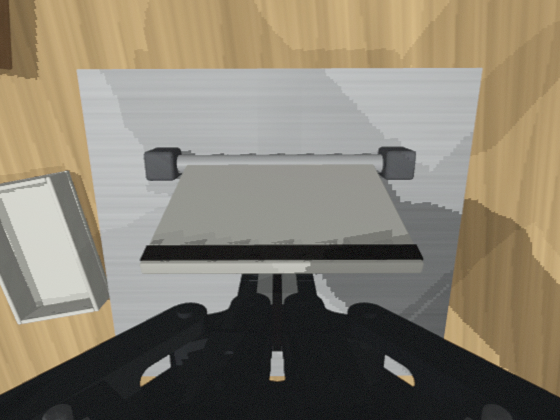

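The edge rests on the finger face and the cover is folding as planned, with about 3 N of force. I'll continue along the arc.

```bash
python3 -m crank '[[[0.004,0,-0.0013,0,-1],[0.004,0,-0.001,0,-1],[0.004,0,-0.0008,0,-1],[0.004,0,-0.0006,0,-1],[0,0,0,0,-1]]]'; python3 -m crank '[[[0.003,0,-0.0004,0,-1],[0.003,0,-0.0003,0,-1],[0,0,0,0,-1]]]';python3 - <<'E'
from h import *
np.set_printoptions(precision=4,suppress=True)
s=telemetry.state(); p=s['ee_pos'];print(p,s['wrist_force'])
yaw=-6.9*np.pi/180; c=np.array([.5345,.193]); R=np.array([[np.cos(yaw),-np.sin(yaw)],[np.sin(yaw),np.cos(yaw)]])
print((p[:2]-c)@R)
for n in ['side','wrist','scene']:
    d=grab(n,n+'3'); W=cloud(d); z=W[...,2]; B=(W[...,:2]-c)@R
    m=(abs(B[...,0])<.045)&(B[...,1]<-.03)&(B[...,1]>-.08)&(z>.145)&(z<.216)
    if m.sum()>30:
        q=np.c_[B[m][:,1],z[m]].astype(np.float32); vx,vy,x0,y0=cv2.fitLine(q,cv2.DIST_HUBER,0,.01,.01).ravel()
        print(n,m.sum(),'ang',np.arctan2(vy,vx)%np.pi,x0,y0)
    m=(abs(B[...,0])<.045)&(B[...,1]<-.02)&(B[...,1]>-.08)&(z>.21)&(z<.23)
    print(' edge',m.sum(),np.percentile(B[m][:,1],[5,50,95]) if m.any() else '', np.median(z[m]) if m.any() else '')
E
```

```text
time: 3.8
ee_pos: [0.5323, 0.1647, 0.2005]
orientation: [-0.0, -0.663, 0.749, -0.0]
wrist_force: [0.9, 1.0, -0.2]
width: 0.0001
time: 4.1
ee_pos: [0.5318, 0.1591, 0.2013]
orientation: [-0.0, -0.663, 0.748, -0.0]
wrist_force: [-0.3, -0.4, 0.3]
width: 0.0001
[0.5318 0.1591 0.2013] [-0.3099 -0.3784  0.2685]
[ 0.0014 -0.0339]
side 950 ang 1.5524336 -0.050986156 0.18125309
 edge 195 [-0.0533 -0.0489 -0.038 ] 0.21635095324690362
wrist 11984 ang 1.556504 -0.04947554 0.19307196
 edge 7022 [-0.0498 -0.0475 -0.0397] 0.21716801918389866
scene 443 ang 1.5458585 -0.049470127 0.17996897
 edge 123 [-0.0519 -0.0467 -0.0337] 0.21678481240990766
```

View pics/wrist3.png

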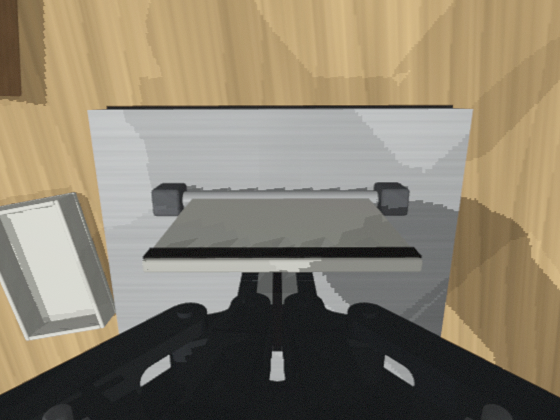

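```bash
python3 -m crank '[[[0.0015,0,0,0,-1],[0,0,0,0,-1]]]'
python3 - <<'E'
from h import *
np.set_printoptions(precision=4,suppress=True)
s=telemetry.state(); p=s['ee_pos'];print(p,s['wrist_force'])
yaw=-6.9*np.pi/180; c=np.array([.5345,.193]); R=np.array([[np.cos(yaw),-np.sin(yaw)],[np.sin(yaw),np.cos(yaw)]])
d=grab('side','side4'); W=cloud(d); z=W[...,2]; B=(W[...,:2]-c)@R
m=(abs(B[...,0])<.045)&(B[...,1]<-.03)&(B[...,1]>-.08)&(z>.15)&(z<.212)
q=np.c_[B[m][:,1],z[m]].astype(np.float32); vx,vy,x0,y0=cv2.fitLine(q,cv2.DIST_HUBER,0,.01,.01).ravel()
print(m.sum(),'ang',np.arctan2(vy,vx)%np.pi,x0,y0)
E
```

```text
time: 4.45
ee_pos: [0.5319, 0.1582, 0.2014]
orientation: [0.0, -0.663, 0.748, -0.0]
wrist_force: [0.7, 0.9, 1.1]
width: -0.0
[0.5319 0.1582 0.2014] [0.687  0.9229 1.1108]
818 ang 1.5683244 -0.051553108 0.18114214
```

```bash
python3 -m crank '[[[-0.015,0,0,0,-1],[-0.025,0,0,0,-1],[-0.03,0,-0.01,0,-1],[-0.03,0,-0.02,0,-1],[0,0,0,0,-1]]]'; python3 -m crank '[[[0,0,-0.02,0,-1],[0,0,-0.0,0,-1]]]'
python3 - <<'E'
from h import *
for n in ['side','scene','wrist']: grab(n,n+'5')
E
```

```text
time: 5.0
ee_pos: [0.5454, 0.2615, 0.2334]
orientation: [0.002, -0.664, 0.747, -0.001]
wrist_force: [0.2, -0.4, 0.2]
width: 0.0001
time: 5.2
ee_pos: [0.5447, 0.2583, 0.2533]
orientation: [0.001, -0.664, 0.748, -0.0]
wrist_force: [-0.3, -0.1, 0.1]
width: -0.0001
```

View pics/wrist5.png

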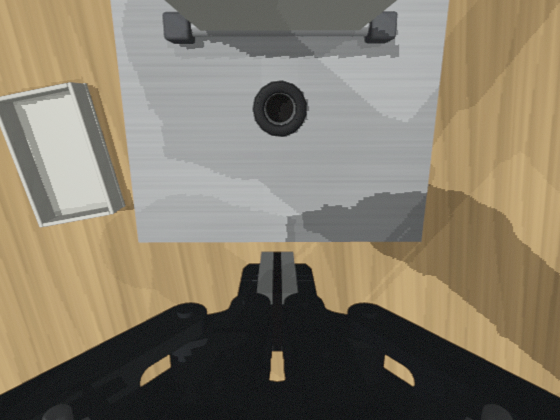

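View pics/scene5.png

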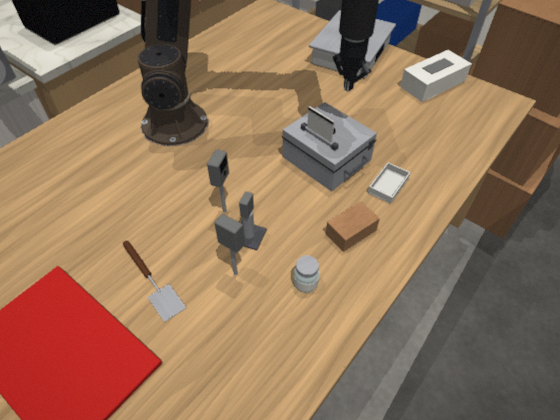

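Run:
```python
from h import *
np.set_printoptions(precision=4,suppress=True)
yaw=-6.9*np.pi/180; c=np.array([.5345,.193]); R=np.array([[np.cos(yaw),-np.sin(yaw)],[np.sin(yaw),np.cos(yaw)]])
d=load('wrist5'); g=cv2.cvtColor(d['frame'],cv2.COLOR_BGR2GRAY); 
m=np.zeros_like(g); m[75:145,245:315]=(g[75:145,245:315]<75)
cn,_=cv2.findContours(m,cv2.RETR_EXTERNAL,cv2.CHAIN_APPROX_NONE); k=max(cn,key=cv2.contourArea); e=cv2.fitEllipse(k); print(e)
P=np.array([world(d,u,v,.125)[:2] for [[u,v]] in k]); print('collar centre',cv2.minEnclosingCircle(P.astype(np.float32)),P.mean(0))
for n in ['wrist5','side5','scene5']:
    d=load(n);W=cloud(d); z=W[...,2]; B=(W[...,:2]-c)@R
    m=(abs(z-.12)<.005)&(abs(B[...,0])<.13)&(abs(B[...,1])<.12)
    if n=='wrist5': m[250:]=0
    print(n,'top',cv2.minAreaRect(W[m][:,:2].astype(np.float32)))
    m=(abs(z-.126)<.002)&(abs(B[...,0])<.024)&(abs(B[...,1])<.024); print(' collar',m.sum(),cv2.minAreaRect(W[m][:,:2].astype(np.float32)) if m.sum()>5 else '')
    m=(abs(B[...,0])<.045)&(B[...,1]<-.03)&(B[...,1]>-.08)&(z>.15)&(z<.212)
    if m.sum()>30:
      q=np.c_[B[m][:,1],z[m]].astype(np.float32); vx,vy,x0,y0=cv2.fitLine(q,cv2.DIST_HUBER,0,.01,.01).ravel(); print(' ang',m.sum(),np.arctan2(vy,vx)%np.pi,x0)
```

```text
((279.64794921875, 108.33917999267578), (52.738258361816406, 54.31549072265625), 3.0649607181549072)
collar centre ((0.534462571144104, 0.19476254284381866), 0.018857555463910103) [0.5343 0.1949]
wrist5 top ((0.5366654396057129, 0.21050214767456055), (0.168847918510437, 0.221167653799057), 83.1543960571289)
 collar 1545 ((0.534652829170227, 0.1949254870414734), (0.0370783656835556, 0.03739984706044197), 47.68608474731445)
 ang 4720 1.5606084 -0.045054726
side5 top ((0.5335243940353394, 0.19285662472248077), (0.2067461758852005, 0.22144661843776703), 83.42620849609375)
 collar 0 
 ang 827 1.5643053 -0.0515137
scene5 top ((0.5357568264007568, 0.1953672170639038), (0.20997193455696106, 0.22367745637893677), 83.2867202758789)
 collar 7 ((0.5494351983070374, 0.20157884061336517), (0.0032502003014087677, 0.013111315667629242), 33.51023483276367)
 ang 377 1.5697887 -0.04993441
```

```bash
python3 -m crank '[[[0,0,-0.025,0,0],[0,0,-0.025,0,0.5],[0,0,-0.025,0,1],[0,0,-0.025,0,1],[0,0,0,0,1]]]'; python3 -m crank '[[[0.02,-0.002,0,0,1],[0.04,-0.004,0,0,1],[0.04,-0.004,0,0,1],[0.04,-0.004,0,0,1],[0.04,-0.004,0,0,1]]]';python3 -m crank '[[[0.04,-0.004,0,0,1],[0.04,-0.004,0,0,1],[0.04,-0.004,0,0,1],[0.04,-0.004,0,0,1],[0.04,-0.004,0,0,1]]]';python3 -m crank '[[[0.026,-0.001,0,-7,1],[0,0,0,-7,1],[0,0,0,-7,1],[0,0,0,-5,1],[0,0,0,0,1]]]'
python3 - <<'E'
from h import *
s=telemetry.state(); print(s['ee_pos'])
d=grab('wrist','wrist6')
E
```

```text
time: 5.85
ee_pos: [0.5449, 0.2576, 0.3545]
orientation: [0.002, -0.663, 0.748, -0.0]
wrist_force: [0.2, 1.1, -0.9]
width: 0.0726
time: 6.35
ee_pos: [0.539, 0.0742, 0.35]
orientation: [-0.001, -0.663, 0.748, 0.0]
wrist_force: [1.3, 0.6, -0.4]
width: 0.0853
time: 6.85
ee_pos: [0.5346, -0.1266, 0.3502]
orientation: [-0.001, -0.663, 0.748, 0.001]
wrist_force: [1.0, 0.5, 0.2]
width: 0.0854
time: 7.35
ee_pos: [0.5328, -0.151, 0.35]
orientation: [0.0, 0.815, -0.58, -0.001]
wrist_force: [-0.4, -0.1, 0.3]
width: 0.0856
[ 0.53280298 -0.15097399  0.35004835]
```

View pics/wrist6.png

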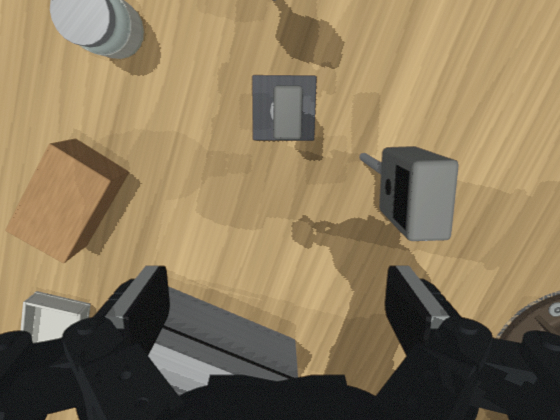

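The wrist view shows the target head at (288,112) over its foot, already square to the jaws. The look-alike is at (430,195). Next I'll measure the head.

Run:
```python
from h import *
np.set_printoptions(precision=4,suppress=True)
d=load('wrist6');W=cloud(d); z=W[...,2]
near=np.hypot(W[...,0]-.545,W[...,1]+.212)<.07
m=(abs(z-.172)<.005)&near
r=cv2.minAreaRect(W[m][:,:2].astype(np.float32)); print('head',m.sum(),r)
m=(abs(z-.008)<.004)&near
print('foot',cv2.minAreaRect(W[m][:,:2].astype(np.float32)))
s=telemetry.state(); 
from scipy.spatial.transform import Rotation as Ro
q=s['orientation']; M=Ro.from_quat([q[1],q[2],q[3],q[0]]).as_matrix(); print('tool x',M[:,0],np.degrees(np.arctan2(M[1,0],M[0,0])),'y ang',np.degrees(np.arctan2(M[1,1],M[0,1])))
for t in ([.5435,-.211],r[0]):
    print((M.T@np.array([t[0]-s['ee_pos'][0],t[1]-s['ee_pos'][1],0])))
```

```text
head 1566 ((0.5441098809242249, -0.20964957773685455), (0.024159997701644897, 0.04386679083108902), 18.9541072845459)
foot ((0.5444476008415222, -0.209367036819458), (0.08020937442779541, 0.07953765243291855), 19.052478790283203)
tool x [ 0.3248 -0.9458 -0.0007] -71.0491767396859 y ang -161.04911936534282
[ 0.0603  0.0096 -0.    ]
[ 0.0592  0.0086 -0.    ]
```

```bash
python3 -m crank '[[[0.03,0.005,0,0,0.6],[0.0295,0.004,0,0,0.6],[0,0,0,0,0.6],[0,0,0.03,0,0.6],[0,0,0,0,0.6]]]'; python3 -m crank '[[[0,0,0.03,0,0.6],[0,0,0.03,0,0.6],[0,0,0.025,0,0.6],[0,0,0,0,0.6],[0,0,0,0,0.6]]]';  python3 - <<'E'
from h import *
s=telemetry.state(); print(s['ee_pos'])
d=grab('wrist','wrist7');grab('side','side7')
E
```

```text
time: 7.9
ee_pos: [0.5427, -0.2089, 0.3173]
orientation: [0.001, 0.814, -0.581, -0.003]
wrist_force: [-0.3, -0.7, 0.4]
width: 0.0682
time: 8.4
ee_pos: [0.545, -0.2096, 0.2375]
orientation: [0.0, 0.815, -0.58, 0.0]
wrist_force: [-0.2, 0.5, 1.3]
width: 0.0683
[ 0.5450371  -0.20956473  0.23746863]
```

View pics/wrist7.png

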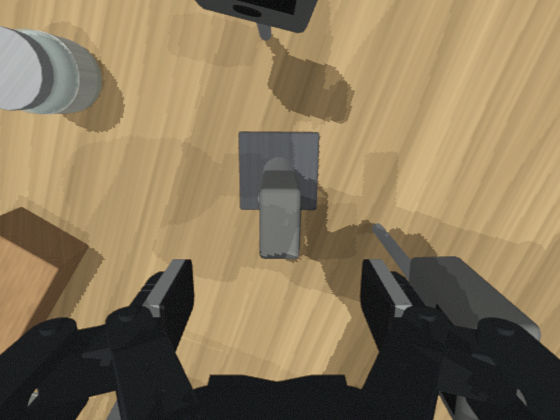

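View pics/side7.png

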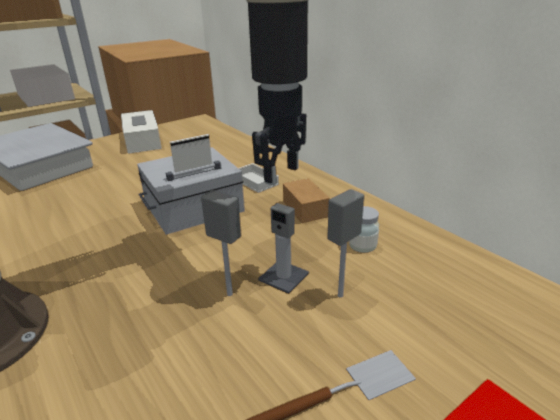

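```bash
python3 -m crank '[[[0,0.001,0.025,0,0.6],[0,0,0.025,0,0.6],[0,0,0.025,0,0.6],[0,0,0.0215,0,0.6],[0,0,0,0,0.6]]]' 40;  python3 - <<'E'
from h import *
s=telemetry.state(); print(s['ee_pos'],s['wrist_force'])
d=grab('wrist','wrist8');grab('side','side8')
E
```

```text
time: 9.0
ee_pos: [0.5428, -0.2096, 0.1385]
orientation: [0.001, 0.814, -0.58, -0.001]
wrist_force: [-0.4, 0.1, 1.2]
width: 0.068
[ 0.54284185 -0.20963151  0.13851524] [-0.38423104  0.11765962  1.16522888]
```

View pics/wrist8.png

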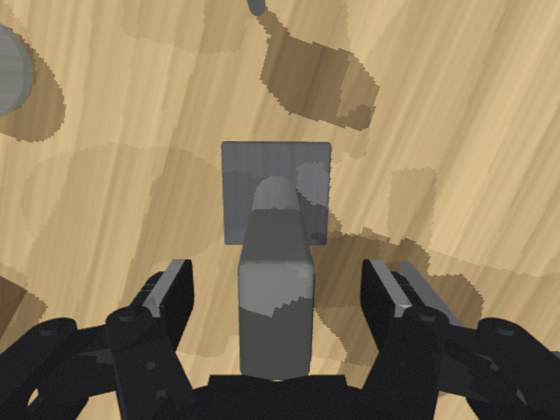

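View pics/side8.png

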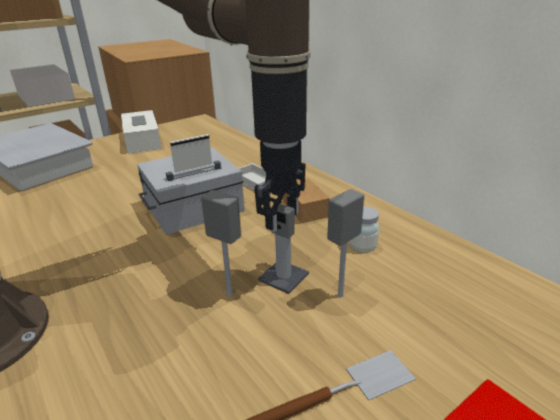

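```bash
python3 -m crank '[[[0,0,0,0,0],[0,0,0,0,-0.5],[0,0,0,0,-1],[0,0,0,0,-1],[0,0,0,0,-1]]]' 40; python3 -m crank '[[[0,0,0,0,-1],[0,0,0,0,-1],[0,0,0,0,-1]]]' 60
python3 - <<'E'
from h import *
s=telemetry.state(); print(s['ee_pos'],s['wrist_force'],s['wrist_torque'])
d=grab('wrist','wrist9');grab('side','side9')
E
```

```text
time: 9.6
ee_pos: [0.5443, -0.21, 0.1409]
orientation: [-0.0, 0.815, -0.58, 0.001]
wrist_force: [-2.1, 1.0, 6.5]
width: 0.0231
time: 9.9
ee_pos: [0.5442, -0.21, 0.141]
orientation: [-0.0, 0.815, -0.58, 0.001]
wrist_force: [-1.5, 0.8, 6.6]
width: 0.0236
[ 0.54423654 -0.21000291  0.14096308] [-1.54593386  0.82703201  6.55710816] [0.43624318 0.61323933 0.02814374]
```

View pics/wrist9.png

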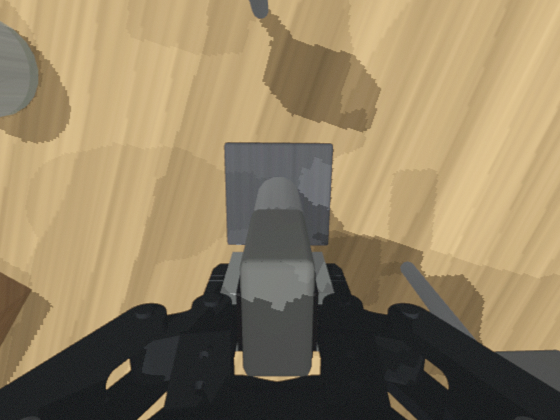

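The head is gripped centrally, with a width of 23.6 mm. I'll lift gently straight up.

```bash
python3 -m crank '[[[0,0,-0.003,0,-1],[0,0,-0.005,0,-1],[0,0,-0.01,0,-1],[0,0,-0.01,0,-1],[0,0,0,0,-1]]]' 60; python3 -m crank '[[[0,0,-0.02,0,-1],[0,0,-0.025,0,-1],[0,0,-0.025,0,-1],[0,0,-0.025,0,-1],[0,0,-0.015,0,-1]]]';python3 -m crank '[[[0,0,-0.02,0,-1],[0,0,-0.025,0,-1],[0,0,-0.025,0,-1],[0,0,0,0,-1],[0,0,0,0,-1]]]'
python3 - <<'E'
from h import *
s=telemetry.state(); print(s['ee_pos'],s['wrist_force'],s['wrist_torque'])
for n in ('wrist','side','scene'): grab(n,n+'10')
E
```

```text
time: 10.5
ee_pos: [0.5449, -0.2101, 0.1699]
orientation: [-0.001, 0.815, -0.58, 0.001]
wrist_force: [0.0, 0.7, -0.3]
width: 0.0234
time: 11.0
ee_pos: [0.5443, -0.21, 0.2801]
orientation: [-0.001, 0.815, -0.58, 0.001]
wrist_force: [0.1, 0.7, -1.9]
width: 0.0234
time: 11.5
ee_pos: [0.5437, -0.2097, 0.3479]
orientation: [-0.0, 0.815, -0.58, 0.0]
wrist_force: [0.5, -0.1, -2.4]
width: 0.0229
[ 0.54374369 -0.20969716  0.34791365] [ 0.54652247 -0.08147821 -2.39372261] [0.03469744 0.11916228 0.00372228]
```

View pics/side10.png

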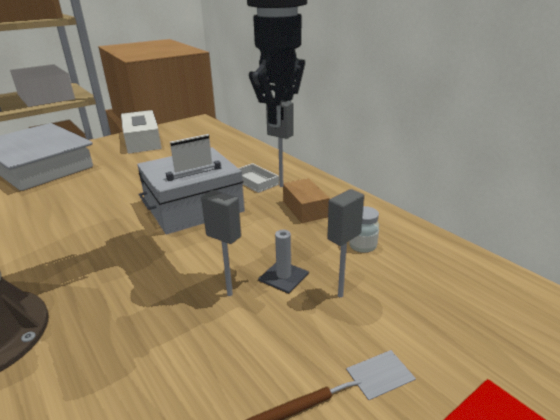

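View pics/wrist10.png

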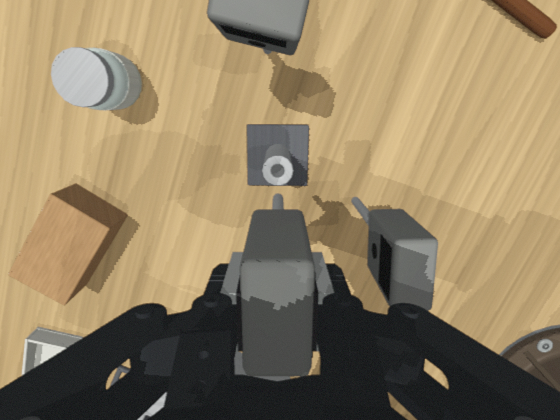

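```bash
cat > stem.py <<'E'
from h import *
import sys
from scipy.optimize import least_squares
np.set_printoptions(precision=4,suppress=True)
def stem(tag,tcp,zlo=None):
    for n in ('side','scene'):
        d=load(n+tag);W=cloud(d);z=W[...,2]
        lo=tcp[2]-.14 if zlo is None else zlo; hi=tcp[2]-.035
        m=(np.hypot(W[...,0]-tcp[0],W[...,1]-tcp[1])<.03)&(z>lo)&(z<hi)
        q=W[m]
        if len(q)<15: print(n,'few',len(q)); continue
        zc=tcp[2]-.08
        f=lambda p:np.hypot(q[:,0]-p[0]-p[2]*(q[:,2]-zc),q[:,1]-p[1]-p[3]*(q[:,2]-zc))-.004
        r=least_squares(f,[tcp[0],tcp[1],0,0],loss='soft_l1',f_scale=.001)
        print(n,len(q),'axis rel tcp at mid',r.x[:2]-tcp[:2],'tilt',r.x[2:],'tip z rel',q[:,2].min()-tcp[2],'rms',np.sqrt((r.fun**2).mean()))
E
python3 - <<'E'
from stem import *
stem('10',telemetry.state()['ee_pos'])
d=load('side10');f=d['frame'];cv2.imwrite('pics/c4.png',cv2.resize(f[80:210,220:340],None,fx=4,fy=4,interpolation=cv2.INTER_CUBIC))
E
```

```text
side 202 axis rel tcp at mid [-0.0007 -0.0005] tilt [-0.0004  0.0074] tip z rel -0.127723689944663 rms 0.0008956861295209742
scene 71 axis rel tcp at mid [0.0007 0.0001] tilt [ 0.0032 -0.0067] tip z rel -0.1268854387060518 rms 0.0011370319920260621
```

View pics/c4.png

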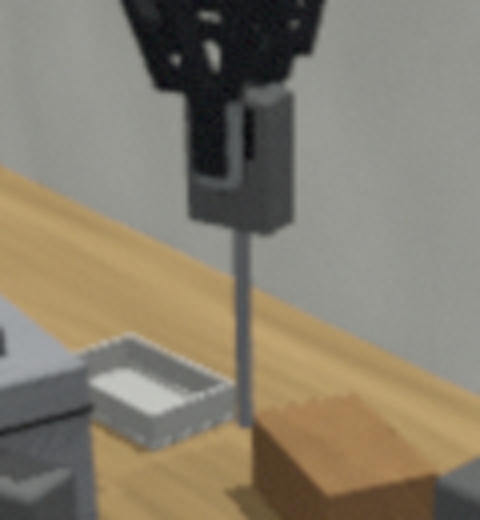

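```bash
python3 -m crank '[[[0,0,-0.02,5,-1],[0,0,-0.02,6,-1],[0,0,-0.015,6,-1],[0,0,0,6,-1],[0,0,0,3,-1]]]'; python3 -m crank '[[[-0.01,0.001,0,0,-1],[-0.02,0.003,0,0,-1],[-0.03,0.0045,0,0,-1],[-0.03,0.0045,0,0,-1],[-0.03,0.0045,0,0,-1]]]'; python3 -m crank '[[[-0.03,0.0045,0,0,-1],[-0.03,0.0045,0,0,-1],[-0.03,0.0045,0,0,-1],[-0.03,0.0045,0,0,-1],[-0.03,0.0045,0,0,-1]]]';python3 -m crank '[[[-0.03,0.0045,0,0,-1],[-0.03,0.0045,0,0,-1],[-0.03,0.0035,0,0,-1],[-0.02,0.002,0,0,-1],[0,0,0,0,-1]]]';python3 - <<'E'
from h import *
s=telemetry.state(); print(s['ee_pos'],s['wrist_force'],s['width'])
E
```

```text
time: 12.15
ee_pos: [0.5437, -0.2098, 0.4023]
orientation: [-0.0, -0.662, 0.75, 0.0]
wrist_force: [-0.5, 0.2, -1.4]
width: 0.0232
time: 12.65
ee_pos: [0.5404, -0.0872, 0.402]
orientation: [-0.0, -0.664, 0.748, 0.0]
wrist_force: [0.5, -0.4, -1.8]
width: 0.0236
time: 13.15
ee_pos: [0.5359, 0.0646, 0.4021]
orientation: [-0.0, -0.664, 0.748, 0.0]
wrist_force: [0.7, -0.8, -0.8]
width: 0.0233
time: 13.65
ee_pos: [0.5348, 0.1765, 0.4014]
orientation: [-0.001, -0.665, 0.747, 0.0]
wrist_force: [0.9, -1.1, -1.7]
width: 0.0232
[0.53478036 0.17649288 0.40138431] [ 0.91362411 -1.12753191 -1.67259774] 0.023248099675532624
```

```bash
python3 -m crank '[[[-0.012,0.0012,0,0,-1],[-0.0055,0.001,0,0,-1],[0,0,0,0,-1],[0,0,0,0,-1]]]'
python3 - <<'E'
from h import *
s=telemetry.state(); print(s['ee_pos'],s['wrist_force'],s['width'])
E
```

```text
time: 14.05
ee_pos: [0.5352, 0.1913, 0.4028]
orientation: [-0.0, -0.663, 0.748, -0.0]
wrist_force: [0.7, 0.7, -1.2]
width: 0.0234
[0.53517972 0.19126455 0.40275627] [ 0.66150389  0.65744267 -1.20261258] 0.02335981806627285
```

```bash
python3 -m crank '[[[-0.0026,0.001,0,0,-1],[0,0,0.02,0,-1],[0,0,0.025,0,-1],[0,0,0.025,0,-1],[0,0,0.025,0,-1]]]'; python3 -m crank '[[[0,0,0.02,0,-1],[0,0,0.008,0,-1],[0,0,0,0,-1],[0,0,0,0,-1]]]'
python3 - <<'E'
from stem import *
s=telemetry.state(); print(s['ee_pos'],s['wrist_force'],s['width'])
for n in ('wrist','side','scene'): grab(n,n+'11')
stem('11',s['ee_pos'])
for n,(u0,v0) in (('side',(140,90)),('scene',(270,60))):
    f=load(n+'11')['frame'];cv2.imwrite(f'pics/c5{n}.png',cv2.resize(f[v0:v0+120,u0:u0+140],None,fx=5,fy=5,interpolation=cv2.INTER_CUBIC))
E
```

```text
time: 14.55
ee_pos: [0.5345, 0.1939, 0.3071]
orientation: [0.0, -0.663, 0.749, -0.0]
wrist_force: [-0.2, 0.1, -2.3]
width: 0.0231
time: 14.95
ee_pos: [0.5351, 0.1944, 0.2809]
orientation: [0.001, -0.663, 0.748, -0.0]
wrist_force: [0.0, 0.4, -0.3]
width: 0.0232
[0.5351 0.1944 0.2809] [ 0.0228  0.4189 -0.304 ] 0.023156393837319784
side 54 axis rel tcp at mid [ 0.     -0.0021] tilt [-0.0078  0.0642] tip z rel -0.07918496888270443 rms 0.0014190465706910098
scene 50 axis rel tcp at mid [ 0.0012 -0.0001] tilt [ 0.0189 -0.0541] tip z rel -0.10997807624585232 rms 0.0012270925944004537
```

View pics/c5side.png

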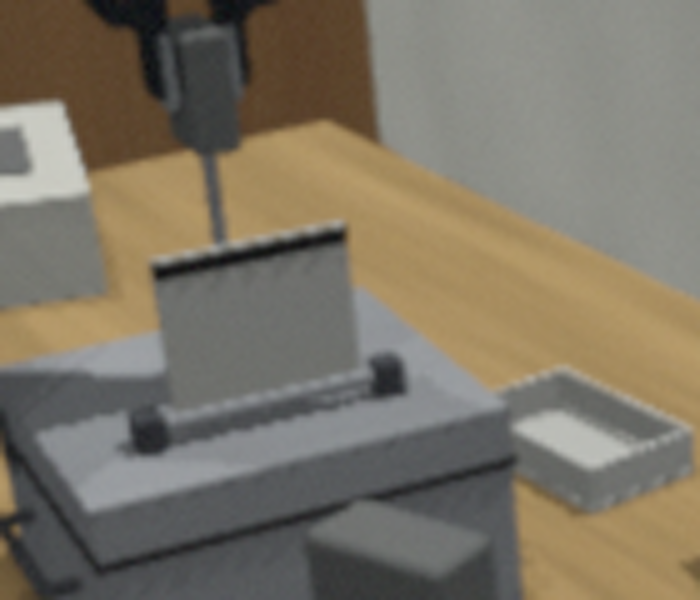

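View pics/c5scene.png

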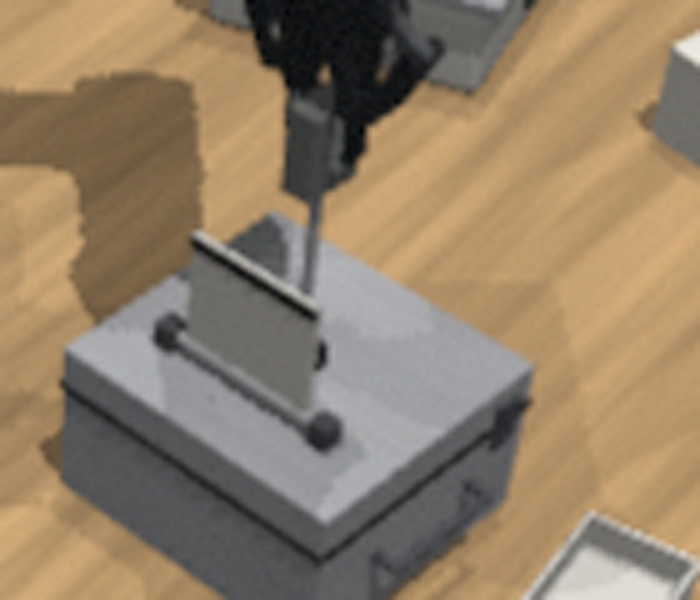

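View pics/wrist11.png

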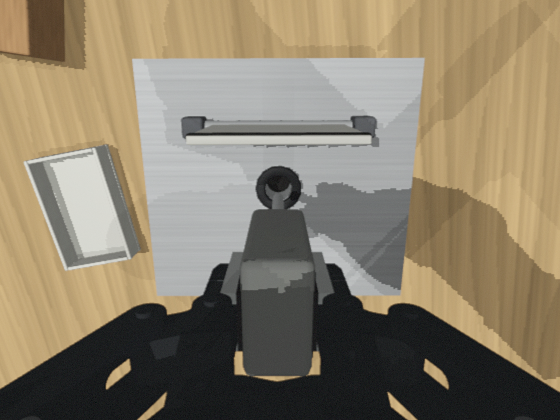

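Run:
```python
from stem import *
d=load('wrist11'); f=d['frame']; g=cv2.cvtColor(f,cv2.COLOR_BGR2GRAY)
print('tip exp',proj(d,[.5351,.1944,.2809-.1285]),'mouth',proj(d,[.5345,.194,.126]))
W=cloud(d); z=W[...,2]; m=(abs(z-.126)<.0025)&(np.hypot(W[...,0]-.5345,W[...,1]-.194)<.025)
print('collar',m.sum(),cv2.minEnclosingCircle(W[m][:,:2].astype(np.float32)),cv2.minAreaRect(W[m][:,:2].astype(np.float32)))
m=(z>.145)&(z<.24)&(np.hypot(W[...,0]-.5345,W[...,1]-.194)<.02); v,u=np.where(m)
for r in range(v.min(),v.max()+1,3): print(r,u[v==r].min(),u[v==r].max(),W[m][v==r].mean(0))
cv2.imwrite('pics/c6.png',cv2.resize(f[155:225,240:320],None,fx=8,fy=8,interpolation=cv2.INTER_CUBIC))
```

```text
tip exp [277.3752 196.6447] mouth [278.024 187.839]
collar 968 ((0.5347297191619873, 0.1948448121547699), 0.019201811403036118) ((0.5348406434059143, 0.19361566007137299), (0.03504639118909836, 0.036864522844552994), 82.57156372070312)
193 276 279 [0.5346 0.1911 0.1544]
196 273 282 [0.5347 0.1916 0.1612]
199 272 282 [0.5351 0.1918 0.1686]
202 272 282 [0.5351 0.1918 0.1764]
205 272 283 [0.5347 0.192  0.1836]
208 272 283 [0.5347 0.1919 0.1907]
```

View pics/c6.png

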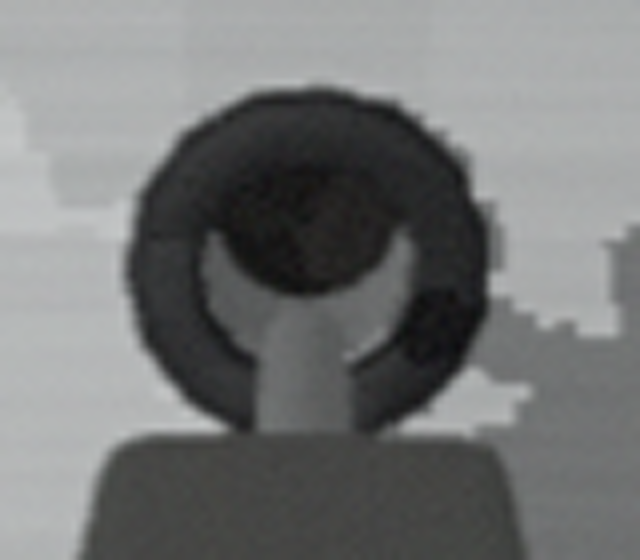

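The tip is over the bore: the wrist camera puts the stem axis within about 1 mm of the collar centre. I'll lower it in steps.

```bash
python3 -m crank '[[[0.0005,0,0.01,0,-1],[0,0,0.012,0,-1],[0,0,0.012,0,-1],[0,0,0,0,-1],[0,0,0,0,-1]]]'
python3 - <<'E'
from stem import *
s=telemetry.state(); print(s['ee_pos'],s['wrist_force'],s['wrist_torque'])
d=grab('wrist','wrist12'); cv2.imwrite('pics/c7.png',cv2.resize(d['frame'][130:240,210:350],None,fx=5,fy=5,interpolation=cv2.INTER_CUBIC))
W=cloud(d); z=W[...,2]; m=(abs(z-.126)<.0025)&(np.hypot(W[...,0]-.5345,W[...,1]-.194)<.025)
print('collar',m.sum(),cv2.minEnclosingCircle(W[m][:,:2].astype(np.float32)))
m=(z>.135)&(z<.20)&(np.hypot(W[...,0]-.5345,W[...,1]-.194)<.02); v,u=np.where(m)
for r in range(v.min(),v.max()+1,3): print(r,u[v==r].min(),u[v==r].max(),W[m][v==r].mean(0))
E
```

```text
time: 15.6
ee_pos: [0.5344, 0.1936, 0.2452]
orientation: [-0.001, -0.663, 0.748, -0.0]
wrist_force: [0.4, 0.3, -0.8]
width: 0.0235
[0.5344 0.1936 0.2452] [ 0.4207  0.2731 -0.8274] [-0.0147 -0.0194 -0.0191]
collar 887 ((0.5345999002456665, 0.19466061890125275), 0.018870484083890915)
199 275 279 [0.534  0.1902 0.1358]
202 273 282 [0.5337 0.1907 0.1419]
205 272 283 [0.5338 0.191  0.1481]
208 272 283 [0.5338 0.1911 0.1549]
```

View pics/c7.png

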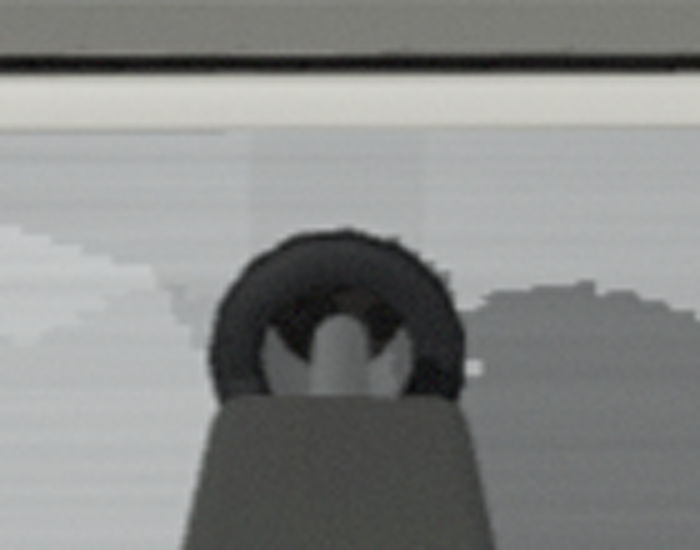

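```bash
python3 -m crank '[[[0,0,0.01,0,-1],[0,0,0.012,0,-1],[0,0,0.012,0,-1],[0,0,0,0,-1],[0,0,0,0,-1]]]'; python3 -m crank '[[[0,0,0.01,0,-1],[0,0,0.01,0,-1],[0,0,0.0065,0,-1],[0,0,0,0,-1],[0,0,0,0,-1]]]'
python3 - <<'E'
from stem import *
s=telemetry.state(); print(s['ee_pos'],s['wrist_force'],s['wrist_torque'],s['width'])
for n in ('wrist','side','scene'): d=grab(n,n+'13')
for n,(u0,v0) in (('side',(140,90)),('scene',(270,60))):
    f=load(n+'13')['frame'];cv2.imwrite(f'pics/c8{n}.png',cv2.resize(f[v0:v0+120,u0:u0+140],None,fx=5,fy=5,interpolation=cv2.INTER_CUBIC))
yaw=-6.9*np.pi/180; c=np.array([.5345,.193]); R=np.array([[np.cos(yaw),-np.sin(yaw)],[np.sin(yaw),np.cos(yaw)]])
for n in ('side13','scene13','wrist13'):
    W=cloud(load(n)); z=W[...,2]; B=(W[...,:2]-c)@R
    m=(abs(B[...,0])<.045)&(B[...,1]<-.04)&(B[...,1]>-.08)&(z>.15)&(z<.212)
    if m.sum()>30:
      q=np.c_[B[m][:,1],z[m]].astype(np.float32); vx,vy,x0,y0=cv2.fitLine(q,cv2.DIST_HUBER,0,.01,.01).ravel(); print(n,' ang',m.sum(),np.arctan2(vy,vx)%np.pi,x0)
    # head bottom and top
    m=(np.hypot(W[...,0]-.5345,W[...,1]-.194)<.03)&(z>.13)&(z<.25); print(' head z',np.percentile(z[m],[1,5,95]) if m.sum()>20 else m.sum())
    m=(np.hypot(W[...,0]-.5345,W[...,1]-.194)<.03)&(abs(z-.216)<.006); print(' headtop',m.sum(),cv2.minAreaRect(W[m][:,:2].astype(np.float32)) if m.sum()>8 else '',np.median(z[m]) if m.any() else '')
E
```

```text
time: 16.15
ee_pos: [0.5344, 0.1936, 0.2113]
orientation: [-0.001, -0.663, 0.748, -0.0]
wrist_force: [-0.0, 0.2, -1.0]
width: 0.0234
time: 16.65
ee_pos: [0.5345, 0.1937, 0.1852]
orientation: [-0.0, -0.663, 0.748, -0.0]
wrist_force: [-0.0, 0.2, -1.4]
width: 0.0233
[0.5345 0.1937 0.1852] [-0.034   0.2014 -1.3636] [ 0.0549 -0.0547  0.0221] 0.023293377940820644
side13  ang 824 1.5681489 -0.051493317
 head z [0.2032 0.2058 0.2475]
 headtop 119 ((0.5307698249816895, 0.1895868480205536), (0.04132338985800743, 0.047094009816646576), 32.79475784301758) 0.2161438500645561
scene13  ang 371 1.5749098 -0.04999422
 head z [0.1643 0.1851 0.2469]
 headtop 88 ((0.5343073606491089, 0.18624258041381836), (0.03241587430238724, 0.05206303671002388), 62.32554244995117) 0.2163042083353916
wrist13  ang 5412 1.5628887 -0.050031573
 head z [0.166  0.1843 0.2466]
 headtop 10455 ((0.5370121002197266, 0.1917032152414322), (0.046695683151483536, 0.04797994717955589), 47.48955154418945) 0.21660269176157776
```

View pics/c8scene.png

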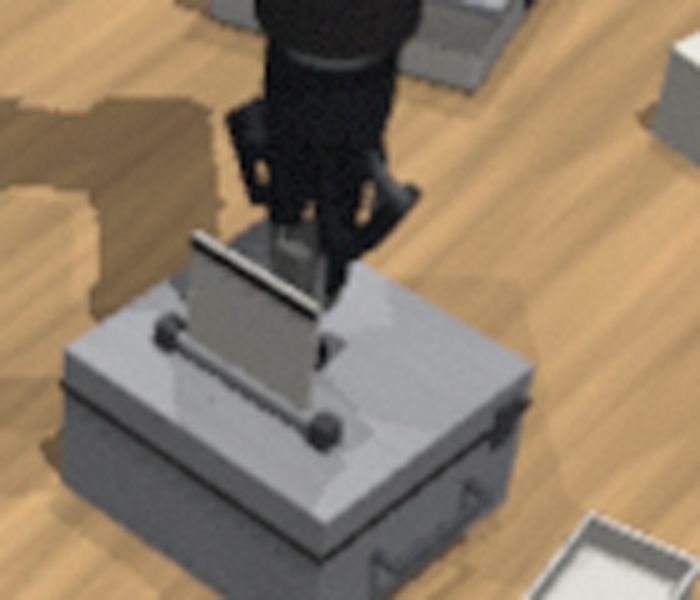

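View pics/c8side.png

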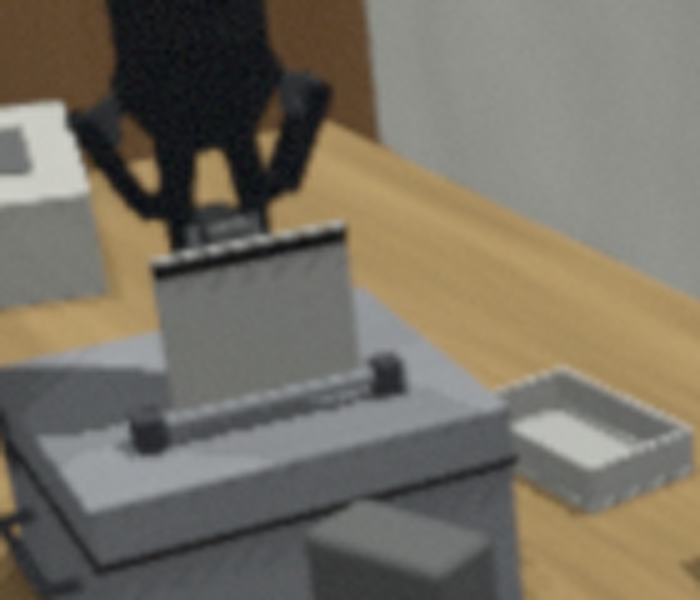

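View pics/wrist13.png

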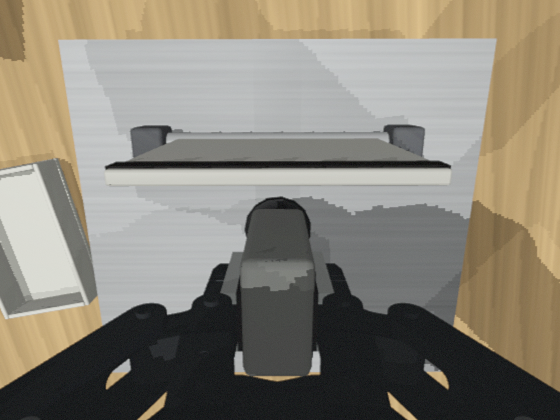

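The cover reads upright (1.563–1.575 rad). The head top at 0.2163 m puts the tip 69.7 mm below the mouth, and there is no contact force. I'll let it settle, then hand in.

```bash
python3 -m crank '[[[0,0,0,0,-1],[0,0,0,0,-1],[0,0,0,0,-1]]]'
python3 - <<'E'
from h import *
s=telemetry.state(); print(s['ee_pos'],s['wrist_force'],abs(s['joint_vel']).max())
job.close_job()
E
```

```text
time: 17.1
ee_pos: [0.5345, 0.1938, 0.1855]
orientation: [0.0, -0.663, 0.748, 0.0]
wrist_force: [0.2, -0.8, -1.3]
width: 0.023
[0.53452845 0.19379705 0.18546511] [ 0.17264159 -0.77422808 -1.32713034] 0.0019286742978853956
the job is handed in; nothing more can be done
```

The job is done and handed in at about 17 s. I folded the cover upright, lifted the 8 mm probe out of its stand, carried it over the cover and lowered it straight down the port. The arm is still holding the probe there.

- **Cover:** the three views put it between 1.563 and 1.575 rad, so upright to within about half a degree.
- **Tip depth:** 69.7 mm below the port's mouth, worked out from the height of the probe's head. The arm's own position reading gives about 69 mm.
- **Centring:** within about 1 mm, last seen directly with the tip about 9 mm into the bore. Deeper than that the stem was hidden, so I relied on the arm's position, which stayed within 0.5 mm of where it was then.
- **Upright:** the stem showed less than 0.01 rad of tilt after lifting. A later fit over the port gave about 0.06 rad, in opposite directions from the two cameras. I put that down to the cover hiding part of the stem.
- **Contact:** force readings on the way down showed only the probe's weight. At hand-in there was also a sideways reading of about 0.8 N, within the sensor's usual noise.
- **Bystanders:** none of the moves went near them. I did not measure their positions again at the end.

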